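# Clamp the beacon housing in the crank vise

## Task

Stand the yellow beacon housing upright on the bed of the green vise, centred along the jaws and with its two broad faces towards them, setting it down gently, and let go. Then turn the red-knobbed crank clockwise until the sliding jaw clamps the housing against the fixed jaw with its sprung face plate pressed in a little over half way, not forced hard to the stop, and let go of the knob. Move the jaw only with the crank, and leave the blue canister, the brass adapter and the orange stake where they are.

Things in the scene. Friction and masses are not known exactly. Their poses are not given: they have to be found in the camera images.
- housing: Yellow plastic beacon housing: block 62 (x) by 46 (y) by 80 mm tall (z), with a black round socket 28 mm across, 12 mm high, centred on top. About 0.35 kg, loose, standing. Origin: centre of its underside, z up. Broad faces are at +y and -y; half a turn about z makes no difference. It cracks if the sliding jaw squeezes it with over 100 N.
- vise: Green bench vise, fixed. Base 110 mm (x), y from -90 to 210 mm. Origin: on the countertop below the gap between the jaws, z up. Jaws close along y. Fixed jaw: face at y = -30 mm, looking to +y, 90 mm wide (x), top at z = 50 mm, reaching back to y = -74 mm. Gearbox 75 by 85 mm, 60 mm high, centred on y = 155 mm, the crank on top.
- vise_bed: Flat steel bed between the jaws on which the housing must stand: 90 mm wide (x), top surface at vise z = 15 mm. Origin: centre of its underside, vise (0, 37.5, 10) mm. A blow of over 60 N counts as slamming.
- jaw: Sliding jaw, 90 mm wide (x), 32 mm thick in all, top at vise z = 50 mm. Its 5 mm steel face plate, looking to vise -y, stands 9 mm off the jaw block on springs. Origin: lower middle of the plate's face while unpressed, at vise z = 15 mm; at vise y = 70 mm when fully open, 50 to 70 mm at the start; it moves 8 mm towards -y per rad of the crank.
- crank (a joint): Crank angle (rad), growing clockwise from above, which closes the jaw. 0 = fully open; starts at 0 to 2.5. The arm points to vise -x at 0, +y at pi/2, +x at pi. With the housing against the fixed jaw the face plate meets it at about 6.75; the squeeze then grows by 24 N per rad until the plate is fully pressed in at 7.87, then steeply. Friction of 0.25 N m holds the crank where it is left.
- crank_axis (a point): Fixed point on the vertical crank axis, at the height of the knob's middle: vise (0, 150, 102.5) mm; axes as the vise.
- knob_mid (a point): Middle of the red upright knob on the crank arm: 22 mm diameter, 44 mm high (z from 80 to 124 mm), spinning freely on a pin 60 mm from the crank axis; the arm's top is at z = 79 mm. Pushing it round takes about 4 N while free, about 8 N when the face plate is fully pressed in.
- canister: Blue screw-top steel canister, 68 mm in diameter, about 115 mm high. Bystander. Origin: centre of its underside.
- adapter: Brass antenna adapter, a stepped upright turning 40 mm in diameter, 58 mm high. Bystander. Origin: centre of its underside.
- stake: Orange polymer stake lying flat along its x, about 235 mm long, 20 mm high, with a 50 mm cross head at -x. Bystander, beyond the vise. Origin: on the countertop under the middle of its shaft.
There are look-alikes about, which are no part of the job. There is more than one size of the housing; the one meant has the size given above.

How it is judged (in metres and radians):
On the way, in this order (a step that is already met when the one before it is completed fails the run):
1. the housing stands upright on the vise bed between the jaws, broad faces towards them, let go, before the jaw grips it (z of housing in the frame of vise between 0.011 and 0.019 m and x of housing in the frame of vise between -0.018 and 0.018 m and y of housing in the frame of vise between -0.012 and 0.05 m and angle between housing's own z axis and vertical below 0.08 rad and angle between the y axis of housing and the y axis of vise, either way round below 0.35 rad and contact force between the fingers and housing below 0.1 N and contact force between jaw and housing below 3 N), for 0.2 s.
2. the crank has brought the jaw onto the housing, which is clamped (contact force between jaw and housing above 10 N and value of joint crank above 6.3 rad), for 0.2 s.
At the end, for the whole second after the job is handed in: Housing upright (0.05 rad) on the vise bed (4 mm), centred along the jaws within 18 mm, broad faces flush with them (0.06 rad) and against the fixed jaw (5 mm); the sliding jaw, cranked past 6.3 rad, still presses on it with over 10 N; housing and crank at rest (all of step 2 and z of housing in the frame of vise between 0.011 and 0.019 m and x of housing in the frame of vise between -0.018 and 0.018 m and y of housing in the frame of vise between -0.012 and -0.002 m and angle between housing's own z axis and vertical below 0.05 rad and angle between the y axis of housing and the y axis of vise, either way round below 0.06 rad and linear speed of housing below 0.02 m/s and velocity of joint crank between -0.1 and 0.1 rad/s); the robot touches nothing.
It fails at once if the sliding jaw crushes the housing (over 100 N) (contact force between jaw and housing above 100 N).
It fails at once if the housing is slammed onto the vise bed (over 60 N) (contact force between vise_bed and housing above 60 N).
It fails at once if the robot pushes the sliding jaw itself (over 10 N) (contact force between the arm and jaw above 10 N).
It fails at once if the fingers push the sliding jaw themselves (over 10 N) (contact force between the fingers and jaw above 10 N).
It fails at once if the canister, the adapter or the stake is moved by more than 3 cm (distance of any of canister, adapter, stake from where it was at the start of the episode above 0.03 m).
It also fails if it takes over 72 s, if anything falls off the work surface, if the arm or the gripper's body presses on something with over 40 N, if the wrist force passes 120 N, or if a joint passes its speed limit or range.

## Robot

A 7-joint arm with a two-finger parallel gripper is mounted at the origin on the work surface. World frame = base frame: x ahead of the robot, y to its left, z up, the work surface at z = 0. Lengths are in m, angles in degrees, forces in N, time in s.
With the tool pointing down it reaches from about 0.425 to 0.875 m from the base axis. Payload 4.7 kg.
Tool frame: the origin (TCP) lies midway between the tips of the shut fingers; the grasp point (between the pads) lies 19 mm behind it; z points along the fingers, y is the line along which they close (so a half turn about z gives the same grasp; the last joint's range is limited). The gripper opens to 87 mm and grips with 3 to 60 N. Pads are 19 mm wide; open, the fingers measure 117 mm over their backs; the gripper's body (75 mm by 190 mm) begins 51 mm behind the grasp point.
Start: joints at [73.172, 18.392, -4.016, 83.108, 1.295, 78.541, -3.26], TCP at [0.197, -0.619, 0.223] pointing down, gripper open.
Joint ranges: [-163.93, 163.93], [-17.29, 119.83], [-79.2, 71.16], [3.27, 140.29], [-89.18, 269.18], [5.43, 117.66], [-154.24, 154.24]. Speed limits (degrees/s): [147.25, 147.25, 180, 180, 180, 180, 180].

## Interface

Orientations are given as [roll, pitch, yaw] about the fixed x, y, z axes, in that order (R = Rz(yaw) Ry(pitch) Rx(roll)).
In Python, from cell import env, viewer, boxes_of, masks_of gives the robot as it stands. The module is installed in compiled form; this text tells all that it offers.
- The arm moves only by the tool apply_moves, never from a script. Its argument "moves" is a list of rows, each a list of 7 numbers: the shift along the tool's x, y, z scaled (see below), then the turn, a rotation vector about the tool's x, y, z scaled (see below), then the opening, from 0 (shut) to 1 (fully open). A call has 1 to 20 rows; each row is the pose to reach, as a shift and turn from the pose commanded when the call began, along the tool's axes at that moment; what a row does not reach only later rows make up. The controller multiplies each number of a shift by 0.2 m and each number of a turn by 1.5 rad. A row lasts 1/10 s, in which the tool goes at most 50 mm and 8.59 degrees, less where a joint would pass 70% of its speed; a pose out of reach is approached as far as the arm can. A call with a number of a shift or a turn outside -1 to 1 is refused whole. A call with a gripper value outside its range is refused whole. The fingers move at their own pace and stop on an object; "grip_force" is the grip in N (left out, the last holds). Time passes only in rows, so rows that repeat a pose let the fingers close. It gives the time, the measured TCP pose, the force, the opening and the grip force at its end, in the units of the state.
- env.get_obs(): the state, without advancing time (a new reading comes with each control period).
- viewer.read_camera(name): name is "scene" or "top" or "wrist"; returns the picture (420x560x3 uint8, red, green, blue); there is no depth.
- viewer.get_calibration(name): a dict with "fov_y" (degrees; the focal length in pixels is half the picture's height over the tangent of half this angle, whatever the lens; pixels are square), "cx", "cy" (the principal point, pixels), "position" and "orientation" of the camera in the world. Camera axes: x right, y up, looking along -z (the intrinsics and any distortion apply to the point x, -y, -z); pixel columns grow to the right and rows downward; lengths in m; the calibration is good to about 2 mm. A picture is of the moment at which its call begins: read the wrist's pose just before it. get_calibration takes no time and is no camera call; for the wrist camera it gives the pose at the moment of the call.
- env.sign_off(): hands the job in; it is judged then, once.
Trained networks look in the newest picture that a camera, given by its name, has taken for a name from the list of things; names that differ only in an ending like _2 or _b are one class to them, and where a whole thing is asked for, a point or a joint stands for the part that bears it (a point fixed in the world has none). Each returns a list of dicts, best first, with "conf" (0 to 1); they miss things now and then, are a little off and sometimes report something else, mostly with a low value. They report only what shows in the picture. A call takes as long as a camera call. They do not tell look-alikes from the thing itself.
- boxes_of(camera, target): "location" ([column, row] in pixels, amid what is visible of it).
- masks_of(camera, target): "pixels" (420x560 bool, what is visible of it) and "location" ([column, row] in pixels, amid what is visible of it).
The state is a dict: "time_s": time; "qpos": joint angles; "joint_velocities": joint speeds; "effort": joint torques, N m; "tool_pos": TCP position; "tool_rot": TCP orientation; "force": force on the tool from outside, world axes, zero at the start; "wrist_torque": the same for the moment, N m; "grip_width": finger opening in m; "grasp_force": force on a finger pad.
Only numpy, scipy, OpenCV 4.12 (cv2) and the standard library are available. Lean on these libraries where they do the work, as an engineer would, in place of code of your own. Each camera call takes 0.05 s, during which the arm holds its last target. There are 200 camera calls.

## Working session

There is one attempt and no reset: what is moved stays moved. The work goes in short steps, Python scripts to look and compute and a tool call to move; the robot and the scene stay as the last step left them, time stands still between calls to the robot, and variables do not carry over. Pictures are saved under pics/ and viewed, at most 10 in all, crops included, and the job is handed in when it is done.

Besides the shell and the picture viewer there is one more tool, called by a JSON object that holds its "method" and its "body", one argument or row to a line. apply_moves: Moves the arm, as the interface text tells. Shifts and turns lie within -1 to 1; 1 stands for 0.2 m of shift or 1.5 rad of turn. Its arguments: {"type":"object","properties":{"moves":{"type":"array","items":{"type":"array","items":{"type":"number","minimum":-1,"maximum":1}}},"grip_force":{"type":"number"}},"required":["moves"]}

```bash
mkdir -p pics; cat > h.py <<'E'
import numpy as np, cv2
from cell import env, viewer, boxes_of, masks_of
from scipy.spatial.transform import Rotation as R
def cal(n):
    c=viewer.get_calibration(n); return c
E
python3 - <<'E'
from h import *
for n in ["scene","top"]:
    im=viewer.read_camera(n); cv2.imwrite(f"pics/{n}1.png",im[:,:,::-1]); print(n,viewer.get_calibration(n))
    for t in ["housing","vise","jaw","vise_bed","knob_mid","canister","adapter","stake"]:
        print(t,[(np.round(d["location"]).tolist(),round(d["conf"],2)) for d in boxes_of(n,t)])
o=env.get_obs(); print(o)
a=cv2.imread("pics/scene1.png");b=cv2.imread("pics/top1.png")
E
```

```text
scene {'fov_y': 51.566015307753375, 'cx': 269.15987220430526, 'cy': 210.24140448932175, 'position': array([0.99278588, 0.46005094, 0.78456388]), 'orientation': array([ 42.79906553,  -0.61519517, 136.46795958])}
housing [([225.0, 150.0], 0.75), ([184.0, 128.0], 0.72), ([274.0, 142.0], 0.57)]
vise [([284.0, 246.0], 0.58), ([328.0, 254.0], 0.2)]
jaw [([282.0, 240.0], 0.71), ([160.0, 174.0], 0.47)]
vise_bed [([267.0, 222.0], 0.65)]
knob_mid [([324.0, 252.0], 0.85)]
canister [([160.0, 173.0], 0.61)]
adapter [([428.0, 301.0], 0.96)]
stake [([200.0, 265.0], 0.63), ([268.0, 222.0], 0.39), ([222.0, 149.0], 0.25)]
top {'fov_y': 47.35927451603544, 'cx': 288.11530764801864, 'cy': 212.5783745563469, 'position': array([0.34301285, 0.01367459, 1.25941711]), 'orientation': array([  9.72738173,  -0.12845981, -88.88446239])}
housing [([453.0, 240.0], 0.96), ([372.0, 303.0], 0.75), ([402.0, 261.0], 0.63)]
vise [([282.0, 219.0], 0.77)]
jaw [([271.0, 215.0], 0.59)]
vise_bed [([300.0, 221.0], 0.7)]
knob_mid [([239.0, 215.0], 0.63)]
canister [([411.0, 188.0], 0.95)]
adapter [([159.0, 255.0], 0.48)]
stake [([314.0, 156.0], 0.61)]
{'time_s': 0.9, 'qpos': array([73.17283692, 18.39110085, -4.01667545, 83.10695096,  1.29373729,
       78.54004915, -3.25954705]), 'joint_velocities': array([ 0.03946349,  0.03732002, -0.01091324, -0.00548888,  0.06842564,
       -0.07856866,  0.09191575]), 'effort': array([ 8.56106772e-05, -4.91080499e+01, -4.02738322e-01, -3.12769175e+01,
       -6.35004742e-02,  3.34264152e-02,  1.34162011e-05]), 'tool_pos': array([ 0.19691459, -0.6194875 ,  0.2226012 ]), 'tool_rot': array([1.79993038e+02, 1.24483982e-03, 1.76366941e+01]), 'force': array([0.88342218, 0.23148961, 0.59245439]), 'wrist_torque': array([ 0.00962208, -0.03358926, -0.01643185]), 'grasp_force': 0.0, 'grip_width': 0.08687963361900623}
```

View both.

View pics/scene1.png

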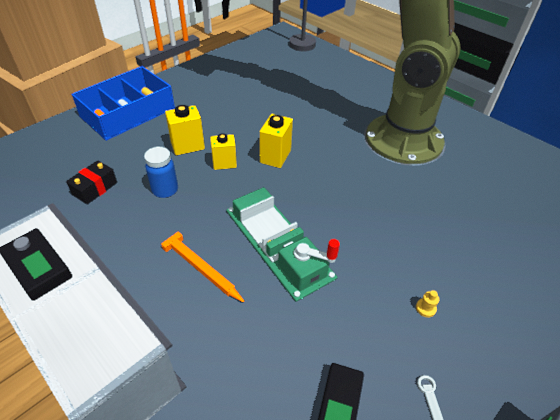

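View pics/top1.png

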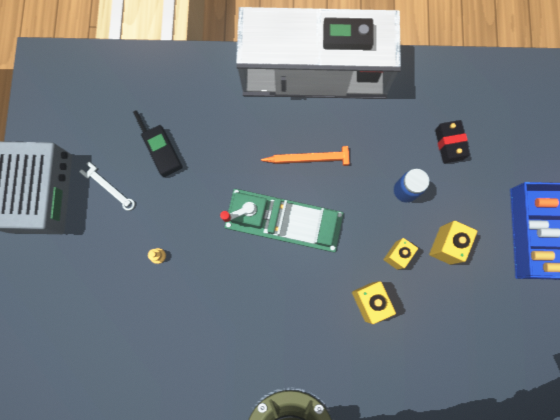

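Housing candidates: scene (184,128) / top (453,240); scene (225,150) / top (402,258); scene (274,142) / top (375,302). The middle one is clearly the smallest. I'll measure all three, along with the vise.

```bash
cat >> h.py <<'E'
def proj(n,P,c=None):
    c=c or viewer.get_calibration(n); f=210/np.tan(np.radians(c["fov_y"])/2)
    q=(np.atleast_2d(P)-c["position"])@R.from_euler("xyz",c["orientation"],degrees=True).as_matrix()
    return np.c_[c["cx"]+f*q[:,0]/-q[:,2], c["cy"]-f*q[:,1]/-q[:,2]]
def ray(n,uv,z,c=None):
    c=c or viewer.get_calibration(n); f=210/np.tan(np.radians(c["fov_y"])/2)
    uv=np.atleast_2d(uv); d=np.c_[(uv[:,0]-c["cx"])/f,-(uv[:,1]-c["cy"])/f,-np.ones(len(uv))]
    d=d@R.from_euler("xyz",c["orientation"],degrees=True).as_matrix().T
    return c["position"]+d*((z-c["position"][2])/d[:,2])[:,None]
def boxpts(x,y,yaw,a,b,h,z0=0):
    c,s=np.cos(yaw),np.sin(yaw)
    return np.array([[x+c*u-s*v,y+s*u+c*v,z] for u in(-a/2,a/2) for v in(-b/2,b/2) for z in(z0,z0+h)])
def sil(n,p,c,S=4):
    x,y,yaw,a,b,h=p; t=np.linspace(0,2*np.pi,24); r=.014*a/.062; k=.012*a/.062
    cyl=np.array([[x+r*np.cos(q),y+r*np.sin(q),z] for q in t for z in(h,h+k)])
    m=np.zeros((420*S,560*S),np.uint8)
    for P in(boxpts(*p),cyl):
        cv2.fillConvexPoly(m,cv2.convexHull(np.round((proj(n,P,c)+.5)*S*16-8).astype(np.int32)),1,shift=4)
    return cv2.resize(m.astype(np.float32),(560,420),interpolation=cv2.INTER_AREA)
E
python3 - <<'E'
from h import *
from scipy.optimize import minimize
C={n:viewer.get_calibration(n) for n in("scene","top")}
M={}
for n in C:
    viewer.read_camera(n)
    M[n]=masks_of(n,"housing"); print(n,[(np.round(d["location"]).tolist(),int(d["pixels"].sum()),round(d["conf"],2)) for d in M[n]])
for gs,gt in [((184,130),(453,240)),((224,152),(402,255)),((275,142),(374,302))]:
    pick=lambda n,g:min(M[n],key=lambda d:np.hypot(*(np.array(d["location"])-g)))["pixels"].astype(float)
    m={"scene":pick("scene",gs),"top":pick("top",gt)}
    x0=ray("top",gt,.08,C["top"])[0]
    def loss(p): 
        L=0
        for n in C:
            s=sil(n,p,C[n]); L+=1-np.minimum(s,m[n]).sum()/np.maximum(s,m[n]).sum()
        return L
    best=None
    for yaw in np.radians([0,45,90,135]):
        for k in(.75,1,1.25):
            r=minimize(loss,[x0[0],x0[1],yaw,.062*k,.046*k,.08*k],method="Nelder-Mead",options=dict(maxiter=250,initial_simplex=np.array([[x0[0],x0[1],yaw,.062*k,.046*k,.08*k]]*7)+np.vstack([np.zeros(6),np.diag([.01,.01,.4,.008,.008,.01])])))
            if best is None or r.fun<best.fun: best=r
    print(gt,np.round(best.x,4),np.degrees(best.x[2]),best.fun)
for n in C:
    for t in["knob_mid","vise_bed","jaw","canister","adapter"]:
        d=masks_of(n,t)
        if d:
            print(n,t,d[0]["location"],d[0]["pixels"].sum(),ray(n,d[0]["location"],{"knob_mid":.1,"vise_bed":.015,"jaw":.05,"canister":.06,"adapter":.03}[t],C[n])[0].round(4))
im=cv2.imread("pics/top1.png")[185:255,210:350]; cv2.imwrite("pics/vt.png",cv2.resize(im,None,fx=5,fy=5,interpolation=cv2.INTER_CUBIC))
im=cv2.imread("pics/scene1.png")[180:305,215:350]; 
A=cv2.resize(im,None,fx=4,fy=4,interpolation=cv2.INTER_CUBIC); cv2.imwrite("pics/vs.png",A)
E
```

```text
scene [([223.0, 150.0], 745, 0.91), ([272.0, 139.0], 1391, 0.78)]
top [([375.0, 304.0], 1204, 0.77), ([398.0, 256.0], 678, 0.63), ([453.0, 241.0], 1429, 0.58)]
(453, 240) [ 0.4799 -0.4011 -0.4147  0.0826  0.0589  0.1125] -23.760529393928692 1.0327072678041862
(402, 255) [ 0.4518 -0.2735  2.5323  0.0606  0.0468  0.0744] 145.0872986139881 0.12212548074347351
(374, 302) [ 0.3299 -0.1998  0.4519  0.084   0.0611  0.103 ] 25.88976966305484 0.0894178998585533
scene knob_mid [325.3, 249.6] 532 [0.5426 0.1586 0.1   ]
scene vise_bed [268.4, 224.8] 969 [ 0.5292 -0.0185  0.015 ]
scene jaw [275.0, 238.4] 712 [0.5667 0.0414 0.05  ]
scene canister [162.4, 172.8] 1246 [ 0.6307 -0.2909  0.06  ]
scene adapter [427.3, 298.8] 431 [0.4404 0.3495 0.03  ]
top vise_bed [301.3, 220.5] 1267 [ 0.5359 -0.02    0.015 ]
top jaw [274.7, 212.9] 388 [0.5488 0.0493 0.05  ]
top canister [411.4, 185.6] 813 [ 0.6252 -0.3001  0.06  ]
top adapter [161.0, 256.5] 181 [0.4331 0.3385 0.03  ]
```

View pics/vt.png

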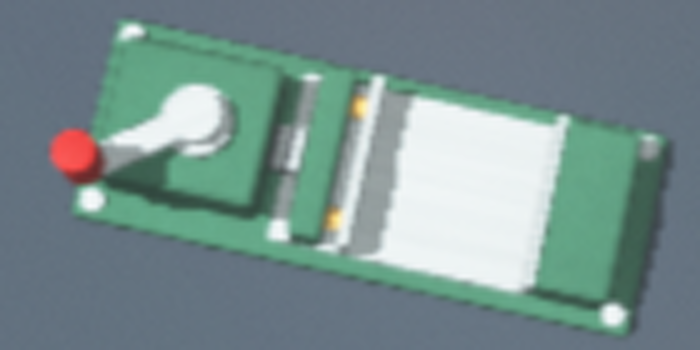

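The top crop shows the vise with its fixed jaw on the right and the knob at crop (75,155), which is top (225,216). The base corners are at crop (122,20), (668,137), (628,335) and (75,212).

Measured sizes are 61×47×74 mm for the middle housing and about 84×61×105 mm for the other two. So the middle one, top (402,255), is the target. Next is a check crop, the vise pose and the first move.

```bash
cat >> h.py <<'E'
def go(x,y,z,yaw):
    o=env.get_obs(); T=R.from_euler("xyz",o["tool_rot"],degrees=True); p=o["tool_pos"]
    d=T.inv().apply(np.array([x,y,z])-p)/.2
    r=(T.inv()*R.from_euler("xyz",[180,0,yaw],degrees=True)).as_rotvec()/1.5
    print("shift",d.round(4),"turn",r.round(4)); return d,r
def fitvise(n,uv,loc,c=None):
    from scipy.optimize import least_squares
    loc=np.array(loc,float); c=c or viewer.get_calibration(n)
    def f(q): 
        A=R.from_euler("z",q[2]).as_matrix(); return (proj(n,loc@A.T+[q[0],q[1],0],c)-uv).ravel()
    r=least_squares(f,[.54,0,0]); return r.x,r.fun.reshape(-1,2).round(1)
E
python3 - <<'E'
from h import *
uv=np.array([[122,20],[668,137],[628,335],[75,212]])/5+[210,185]-.4
loc=[[.055,.21,.01],[.055,-.09,.01],[-.055,-.09,.01],[-.055,.21,.01]]
q,f=fitvise("top",uv,loc); print(q,np.degrees(q[2]),f)
k=np.array([75,155])/5+[210,185]-.4; P=ray("top",k,.124)[0]; v=R.from_euler("z",-q[2]).apply(P-[q[0],q[1],0]); print("knob vise",v,"ang",np.arctan2(v[1]-.15,-v[0]))
cv2.imwrite("pics/c.png",cv2.resize(cv2.imread("pics/scene1.png")[95:205,130:310],None,fx=4,fy=4,interpolation=cv2.INTER_CUBIC))
go(.452,-.2735,.223,-35)
E
```

```text
[ 0.52645008 -0.03344003 -0.19752346] -11.317260826430017 [[-0.3 -0.9]
 [ 0.6 -0.4]
 [ 0.4  0.6]
 [-0.7  0.6]]
knob vise [-0.03859407  0.19703067  0.124     ] ang 0.8836111184611508
shift [ 1.7396 -1.2621 -0.0023] turn [ 1.000e-04 -0.000e+00  6.125e-01]
```

View pics/c.png

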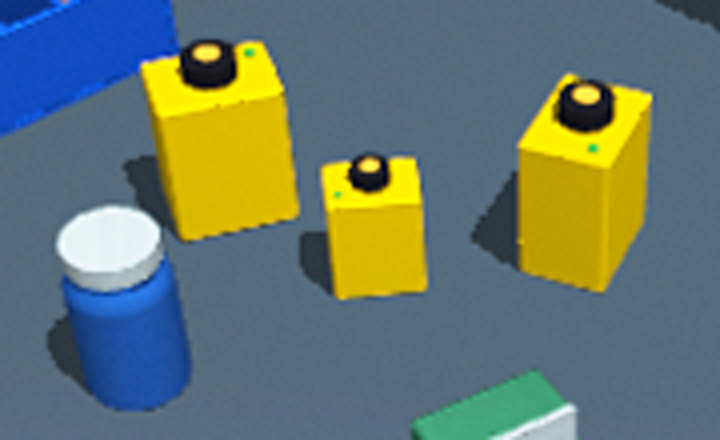

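The crop shows the middle housing, crop (372,230), as clearly the smallest of the three. It matches 62×46×80 mm when compared with the 68 mm canister, so it is the target. Moving above it.

{"method": "apply_moves", "body": {
  "moves": [
    [0.87, -0.63, -0.2, 0, 0, 0.6125, 1],
    [0.87, -0.63, -0.2, 0, 0, 0.6125, 1],
    [0.87, -0.63, -0.2, 0, 0, 0.6125, 1],
    [0.87, -0.63, -0.2, 0, 0, 0.6125, 1],
    [0.87, -0.63, -0.2, 0, 0, 0.6125, 1],
    [0.87, -0.63, -0.2, 0, 0, 0.6125, 1],
    [0.87, -0.63, -0.2, 0, 0, 0.6125, 1],
    [0.87, -0.63, -0.2, 0, 0, 0.6125, 1]
  ]
}}

```text
time_s: 2.4
tool_pos: [0.3247, -0.4465, 0.2628]
tool_rot: [180.0, -0.0, -35.0]
force: [0.2, -0.1, -1.0]
grip_width: 0.0867
grasp_force: 0.0
```

```bash
python3 - <<'E'
from h import *
c=viewer.get_calibration("wrist");print(c,env.get_obs()["tool_pos"])
go(.452,-.2735,.263,-35)
E
```

```text
{'fov_y': 64.49029749127591, 'cx': 277.06744033260895, 'cy': 207.2452223827861, 'position': array([ 0.39163096, -0.49338474,  0.426132  ]), 'orientation': array([-1.71959227e+01, -6.01885900e-02, -1.25014411e+02])} [ 0.32473719 -0.44647384  0.26279554]
shift [ 0.0258 -1.0734 -0.0014] turn [ 0.0002 -0.0002  0.0004]
```

{"method": "apply_moves", "body": {
  "moves": [
    [0.026, -1, 0, 0, 0, 0, 1],
    [0.026, -1, 0, 0, 0, 0, 1],
    [0.026, -1, 0, 0, 0, 0, 1],
    [0.026, -1, 0, 0, 0, 0, 1],
    [0.026, -1, 0, 0, 0, 0, 1],
    [0.026, -1, 0, 0, 0, 0, 1]
  ]
}}

```text
time_s: 3.0
tool_pos: [0.4442, -0.2848, 0.2626]
tool_rot: [180.0, -0.0, -34.8]
force: [0.5, -0.7, 0.5]
grip_width: 0.087
grasp_force: 0.0
```

```bash
python3 - <<'E'
from h import *
from scipy.optimize import minimize
c=viewer.get_calibration("wrist"); im=viewer.read_camera("wrist"); cv2.imwrite("pics/w1.png",im[:,:,::-1])
D=masks_of("wrist","housing")
for d in D: print(d["location"],d["conf"],d["pixels"].sum(),ray("wrist",d["location"],.06,c)[0])
d=min(D,key=lambda d:np.linalg.norm(ray("wrist",d["location"],.06,c)[0][:2]-[.452,-.2735])); m=d["pixels"].astype(float)
def loss(p,full=0):
    s=sil("wrist",[*p,.062,.046,.08],c); return 1-np.minimum(s,m).sum()/np.maximum(s,m).sum()
x0=np.array([.452,-.2735,np.radians(-35)])
for _ in range(2):
    r=minimize(loss,x0,method="Nelder-Mead",options=dict(initial_simplex=x0+np.vstack([np.zeros(3),np.diag([.01,.01,.2])]))); x0=r.x
print(r.x,np.degrees(r.x[2]),r.fun)
go(r.x[0],r.x[1],.043,np.degrees(r.x[2]))
b=im[:,:,::-1].copy(); s=(sil("wrist",[*r.x,.062,.046,.08],c)>.5).astype(np.uint8)
cv2.drawContours(b,cv2.findContours(s,0,2)[0],-1,(255,0,255),1); cv2.imwrite("pics/w1o.png",b)
E
```

```text
[261.9, 180.8] 0.71 2752 [ 0.45327974 -0.27088273  0.06      ]
[269.7, 284.2] 0.67 4005 [ 0.3412712  -0.20259669  0.06      ]
[350.5, 84.9] 0.62 7981 [ 0.48332418 -0.40496187  0.06      ]
[ 0.4532215  -0.27181979 -0.60410071] -34.6124212153674 0.03515427969911622
shift [-9.0000e-04 -9.4200e-02  1.0971e+00] turn [ 0.0006  0.0001 -0.0056]
```

View pics/w1o.png

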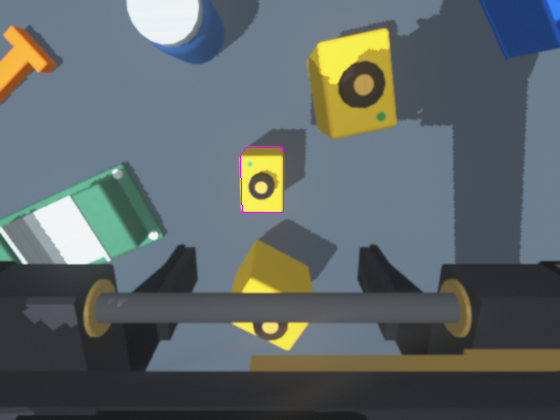

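The overlay outline matches the small housing at (262,181); the larger ones are at (358,84) and (270,295). Descending.

{"method": "apply_moves", "body": {
  "moves": [
    [-0.001, -0.094, 0.2, 0, 0, -0.0056, 1],
    [-0.001, -0.094, 0.4, 0, 0, -0.0056, 1],
    [-0.001, -0.094, 0.6, 0, 0, -0.0056, 1],
    [-0.001, -0.094, 0.75, 0, 0, -0.0056, 1],
    [-0.001, -0.094, 0.9, 0, 0, -0.0056, 1],
    [-0.001, -0.094, 0.98, 0, 0, -0.0056, 1],
    [-0.001, -0.094, 0.98, 0, 0, -0.0056, 1],
    [-0.001, -0.094, 0.98, 0, 0, -0.0056, 1]
  ]
}}

```text
time_s: 3.9
tool_pos: [0.4536, -0.2717, 0.0669]
tool_rot: [180.0, -0.0, -34.7]
force: [0.2, -0.2, 0.3]
grip_width: 0.0867
grasp_force: 0.0
```

```bash
python3 - <<'E'
from h import *
go(.4532,-.2718,.043,-34.6)
E
```

```text
shift [-0.0016  0.0015  0.1193] turn [ 0.0002 -0.     -0.0006]
```

{"method": "apply_moves", "body": {
  "moves": [
    [0, 0, 0.06, 0, 0, 0, 1],
    [0, 0, 0.112, 0, 0, 0, 1],
    [0, 0, 0.112, 0, 0, 0, 1],
    [0, 0, 0.112, 0, 0, 0, 0.4],
    [0, 0, 0.112, 0, 0, 0, 0.4],
    [0, 0, 0.112, 0, 0, 0, 0.4],
    [0, 0, 0.112, 0, 0, 0, 0.4],
    [0, 0, 0.112, 0, 0, 0, 0.4],
    [0, 0, 0.112, 0, 0, 0, 0.4],
    [0, 0, 0.112, 0, 0, 0, 0.4]
  ],
  "grip_force": 20
}}

```text
time_s: 4.9
tool_pos: [0.4542, -0.2705, 0.0443]
tool_rot: [180.0, -0.0, -34.5]
force: [-0.8, -0.3, 1.0]
grip_width: 0.0458
grasp_force: 20.0
```

```bash
python3 - <<'E'
from h import *
go(.43,0.0,.24,-11.3)
E
```

```text
shift [-0.8661 -1.0456 -0.9791] turn [ 2.000e-04 -2.000e-04 -2.703e-01]
```

{"method": "apply_moves", "body": {
  "moves": [
    [0, 0, -0.1, 0, 0, 0, 0.4],
    [0, 0, -0.3, 0, 0, 0, 0.4],
    [0, 0, -0.5, 0, 0, 0, 0.4],
    [0, 0, -0.7, 0, 0, 0, 0.4],
    [0, 0, -0.9, 0, 0, 0, 0.4],
    [0, 0, -0.98, 0, 0, 0, 0.4],
    [0, 0, -0.98, 0, 0, 0, 0.4]
  ]
}}

```text
time_s: 5.6
tool_pos: [0.4554, -0.2709, 0.2426]
tool_rot: [-180.0, -0.3, -34.5]
force: [-0.0, -0.4, -3.6]
grip_width: 0.0458
grasp_force: 20.0
```

```bash
python3 - <<'E'
from h import *
print(env.get_obs()["grasp_force"],env.get_obs()["force"])
go(.43,0.0,.24,-11.3)
E
```

```text
19.986807669047266 [-8.30941534e-04 -4.31485425e-01 -3.59260894e+00]
shift [-0.8724 -1.0439  0.009 ] turn [ 0.0006 -0.0032 -0.2702]
```

{"method": "apply_moves", "body": {
  "moves": [
    [-0.15, -0.18, 0, 0, 0, -0.05, 0.4],
    [-0.3, -0.35, 0, 0, 0, -0.1, 0.4],
    [-0.45, -0.53, 0, 0, 0, -0.15, 0.4],
    [-0.6, -0.7, 0, 0, 0, -0.2, 0.4],
    [-0.75, -0.88, 0, 0, 0, -0.25, 0.4],
    [-0.85, -1, 0, 0, 0, -0.27, 0.4],
    [-0.87, -1, 0, 0, 0, -0.27, 0.4],
    [-0.87, -1, 0, 0, 0, -0.27, 0.4],
    [-0.87, -1, 0, 0, 0, -0.27, 0.4]
  ]
}}

```text
time_s: 6.5
tool_pos: [0.4235, -0.0083, 0.2389]
tool_rot: [180.0, 0.1, -11.4]
force: [0.4, -0.2, -3.8]
grip_width: 0.0459
grasp_force: 20.0
```

```bash
python3 - <<'E'
from h import *
c=viewer.get_calibration("wrist"); im=viewer.read_camera("wrist"); np.save("c2.npy",c,allow_pickle=True); b=np.ascontiguousarray(im[:,:,::-1]); cv2.imwrite("pics/w2.png",b)
q=[.5265,-.0334,-.1975]; A=R.from_euler("z",q[2]).as_matrix()
loc=np.array([[.055,.21,.01],[.055,-.09,.01],[-.055,-.09,.01],[-.055,.21,.01],[-.045,-.03,.05],[.045,-.03,.05],[.045,-.074,.05],[-.045,-.074,.05]])
for u in proj("wrist",loc@A.T+[q[0],q[1],0],c): cv2.circle(b,tuple(np.round(u).astype(int).tolist()),3,(255,0,255),1); print(u.round(1))
cv2.imwrite("pics/w2o.png",cv2.resize(b,(800,600),interpolation=cv2.INTER_CUBIC))
E
```

```text
[81.  25.4]
[365.7  24.6]
[358.4 131.3]
[ 98.  132.1]
[309.9 124.7]
[312.4  27. ]
[358.8  26.9]
[352.7 124.6]
```

View pics/w2o.png

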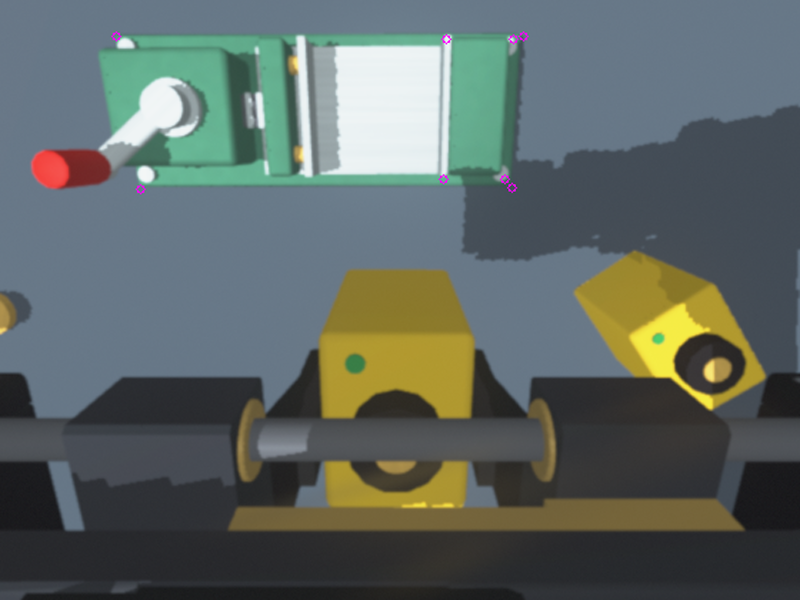

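```bash
python3 - <<'E'
from h import *
c=np.load("c2.npy",allow_pickle=True).item()
q=[.5265,-.0334,-.1975]
def v(uv,z): return R.from_euler("z",-q[2]).apply(ray("wrist",np.array(uv)*.7,z,c)[0]-[q[0],q[1],0]).round(4)
k=v([52,169],.124); print("knob",k,"ang",np.arctan2(k[1]-.15,-k[0]))
for n,p,z in [("plate top L",[300,37],.05),("plate bot",[308,174],.05),("fixed top",[450,40],.05),("fixed bot",[449,177],.05),("BR",[513,185],.01),("TR",[521,36],.01),("axis",[165,102],.085),("bed fixed edge",[441,110],.015)]: print(n,v(p,z))
go(.5273,-.0346,.15,-11.3)
E
```

```text
knob [-0.0349  0.1981  0.124 ] ang 0.9431134878965618
plate top L [0.0462 0.067  0.05  ]
plate bot [-0.0418  0.0668  0.05  ]
fixed top [ 0.0442 -0.0325  0.05  ]
fixed bot [-0.0442 -0.0345  0.05  ]
BR [-0.0529 -0.0906  0.01  ]
TR [ 0.0544 -0.0889  0.01  ]
axis [0.0035 0.1466 0.085 ]
bed fixed edge [ 0.0033 -0.0307  0.015 ]
shift [0.534  0.0252 0.445 ] turn [ 0.0001  0.001  -0.0019]
```

{"method": "apply_moves", "body": {
  "moves": [
    [0.15, 0.01, 0, 0, 0, 0, 0.4],
    [0.3, 0.02, 0.1, 0, 0, 0, 0.4],
    [0.45, 0.025, 0.2, 0, 0, 0, 0.4],
    [0.537, 0.027, 0.35, 0, 0, 0, 0.4],
    [0.537, 0.027, 0.445, 0, 0, 0, 0.4],
    [0.537, 0.027, 0.445, 0, 0, 0, 0.4],
    [0.537, 0.027, 0.445, 0, 0, 0, 0.4]
  ]
}}

```text
time_s: 7.25
tool_pos: [0.5282, -0.0343, 0.1508]
tool_rot: [-180.0, 0.1, -11.4]
force: [0.7, 0.9, -1.9]
grip_width: 0.0458
grasp_force: 20.0
```

```bash
python3 - <<'E'
from h import *
go(.528,-.035,.0593,-11.3)
E
```

```text
shift [0.0006 0.0036 0.4575] turn [-0.0001  0.0009 -0.0014]
```

Lowering to about 4 mm above the bed.

{"method": "apply_moves", "body": {
  "moves": [
    [0, 0.003, 0.1, 0, 0, 0, 0.4],
    [0, 0.003, 0.2, 0, 0, 0, 0.4],
    [0, 0.003, 0.3, 0, 0, 0, 0.4],
    [0, 0.003, 0.36, 0, 0, 0, 0.4],
    [0, 0.003, 0.4, 0, 0, 0, 0.4],
    [0, 0.003, 0.43, 0, 0, 0, 0.4],
    [0, 0.003, 0.435, 0, 0, 0, 0.4],
    [0, 0.003, 0.435, 0, 0, 0, 0.4]
  ]
}}

```text
time_s: 8.05
tool_pos: [0.5287, -0.0339, 0.0647]
tool_rot: [180.0, -0.0, -11.3]
force: [0.0, 0.9, -2.7]
grip_width: 0.0459
grasp_force: 20.0
```

{"method": "apply_moves", "body": {
  "moves": [
    [0, 0, 0.005, 0, 0, 0, 0.4],
    [0, 0, 0.01, 0, 0, 0, 0.4],
    [0, 0, 0.015, 0, 0, 0, 0.4],
    [0, 0, 0.018, 0, 0, 0, 0.4],
    [0, 0, 0.018, 0, 0, 0, 0.4]
  ]
}}

```text
time_s: 8.55
tool_pos: [0.5282, -0.0339, 0.0604]
tool_rot: [180.0, 0.0, -11.3]
force: [0.5, -0.2, -3.3]
grip_width: 0.0456
grasp_force: 20.0
```

{"method": "apply_moves", "body": {
  "moves": [
    [0, 0, 0.003, 0, 0, 0, 0.4],
    [0, 0, 0.006, 0, 0, 0, 0.4],
    [0, 0, 0.009, 0, 0, 0, 0.4],
    [0, 0, 0.009, 0, 0, 0, 0.4]
  ]
}}

```text
time_s: 8.95
tool_pos: [0.5283, -0.0339, 0.0593]
tool_rot: [180.0, 0.0, -11.3]
force: [-3.8, -1.0, 3.3]
grip_width: 0.0458
grasp_force: 20.0
```

Contact felt, so releasing and lifting.

{"method": "apply_moves", "body": {
  "moves": [
    [0, 0, 0, 0, 0, 0, 0.8],
    [0, 0, 0, 0, 0, 0, 0.8],
    [0, 0, 0, 0, 0, 0, 0.8],
    [0, 0, 0, 0, 0, 0, 0.8],
    [0, 0, -0.05, 0, 0, 0, 0.8],
    [0, 0, -0.15, 0, 0, 0, 0.8],
    [0, 0, -0.3, 0, 0, 0, 0.8],
    [0, 0, -0.5, 0, 0, 0, 0.8],
    [0, 0, -0.7, 0, 0, 0, 0.8],
    [0, 0, -0.9, 0, 0, 0, 0.8],
    [-0.3, 0, -1, 0, 0, 0, 0.8],
    [-0.5, -0.2, -1, 0, 0, 0, 0.8],
    [-0.6, -0.4, -1, 0, 0, 0, 0.8],
    [-0.6, -0.4, -1, 0, 0, 0, 0.8],
    [-0.6, -0.4, -1, 0, 0, 0, 0.8]
  ]
}}

```text
time_s: 10.45
tool_pos: [0.426, 0.0699, 0.2598]
tool_rot: [179.9, -0.2, -11.1]
force: [0.0, -0.3, 0.4]
grip_width: 0.0696
grasp_force: 0.0
```

```bash
python3 - <<'E'
from h import *
c=viewer.get_calibration("wrist"); im=viewer.read_camera("wrist"); b=np.ascontiguousarray(im[:,:,::-1]); np.save("c3.npy",c,allow_pickle=True)
q=[.5265,-.0334,-.1975]; A=R.from_euler("z",q[2]).as_matrix()
for a in(.94,):
  P=np.array([[-.06*np.cos(a),.15+.06*np.sin(a),.124],[0,.15,.085],[-.045,-.03,.05],[.045,-.03,.05]])
  for u in proj("wrist",P@A.T+[q[0],q[1],0],c): cv2.circle(b,tuple(np.round(u).astype(int).tolist()),3,(255,0,255),1)
cv2.imwrite("pics/w3.png",cv2.resize(b,(800,600),interpolation=cv2.INTER_CUBIC))
for t in("knob_mid",):
  for d in masks_of("wrist",t): print(d["location"],d["conf"],d["pixels"].sum())
print(env.get_obs()["tool_pos"])
E
```

```text
[176.2, 88.8] 0.87 2211
[0.42678955 0.0670469  0.25906407]
```

View pics/w3.png

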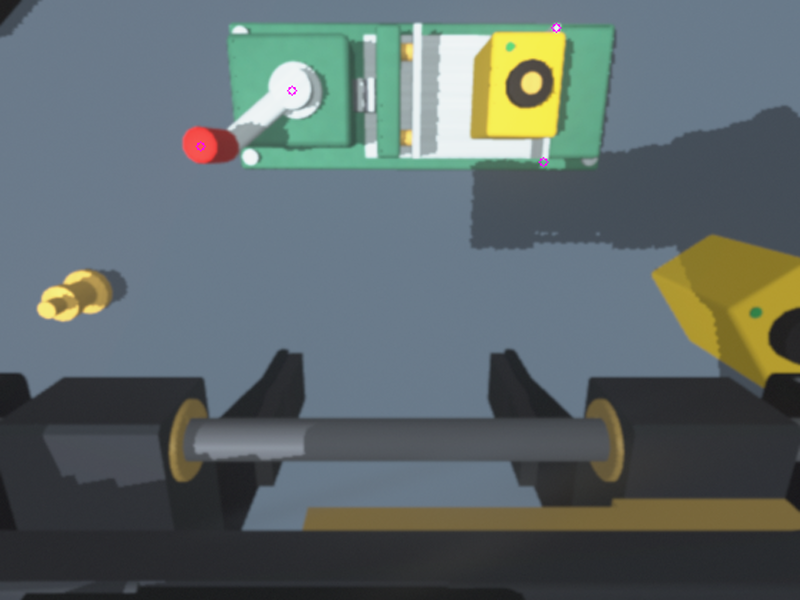

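The picture shows the housing upright on the bed against the fixed-jaw side, at (530,85). The knob top at (203,145) matches my projected point, so the crank is at about 0.94 rad. Going to the knob.

```bash
cat >> h.py <<'E'
Q=[.5265,-.0334,-.1975]
def W(x,y,z): return R.from_euler("z",Q[2]).apply([x,y,z])+[Q[0],Q[1],0]
def knob(a,z,dx=.001,dy=-.001,r=.06): return W(dx-r*np.cos(a),.15+dy+r*np.sin(a),z)
E
python3 - <<'E'
from h import *
print(knob(.94,0)); go(*knob(.94,.16),-11.3); go(*knob(.94,.09),-11.3)
E
```

```text
[0.53152524 0.16696245 0.        ]
shift [ 0.4146 -0.5933  0.4953] turn [ 0.0005 -0.0006 -0.0007]
shift [ 0.4142 -0.5935  0.8453] turn [ 0.0005 -0.0006 -0.0007]
```

{"method": "apply_moves", "body": {
  "moves": [
    [0.15, -0.2, 0.1, 0, 0, 0, 0.8],
    [0.3, -0.4, 0.2, 0, 0, 0, 0.8],
    [0.414, -0.593, 0.35, 0, 0, 0, 0.8],
    [0.414, -0.593, 0.495, 0, 0, 0, 0.8],
    [0.414, -0.593, 0.495, 0, 0, 0, 0.8],
    [0.414, -0.593, 0.58, 0, 0, 0, 0.8],
    [0.414, -0.593, 0.66, 0, 0, 0, 0.8],
    [0.414, -0.593, 0.74, 0, 0, 0, 0.8],
    [0.414, -0.593, 0.8, 0, 0, 0, 0.8],
    [0.414, -0.593, 0.845, 0, 0, 0, 0.8],
    [0.414, -0.593, 0.845, 0, 0, 0, 0.8]
  ]
}}

```text
time_s: 11.65
tool_pos: [0.53, 0.1676, 0.0885]
tool_rot: [179.9, 0.1, -11.3]
force: [-0.3, -0.7, -0.1]
grip_width: 0.0699
grasp_force: 0.0
```

{"method": "apply_moves", "body": {
  "moves": [
    [0, 0, 0, 0, 0, 0, 0.1],
    [0, 0, 0, 0, 0, 0, 0.1],
    [0, 0, 0, 0, 0, 0, 0.1],
    [0, 0, 0, 0, 0, 0, 0.1],
    [0, 0, 0, 0, 0, 0, 0.1],
    [0, 0, 0, 0, 0, 0, 0.1],
    [0, 0, 0, 0, 0, 0, 0.1],
    [0, 0, 0, 0, 0, 0, 0.1]
  ],
  "grip_force": 20
}}

```text
time_s: 12.45
tool_pos: [0.5309, 0.1688, 0.0898]
tool_rot: [-179.9, -0.0, -11.3]
force: [0.0, 1.8, -0.0]
grip_width: 0.0213
grasp_force: 20.0
```

```bash
python3 - <<'E'
from h import *
o=env.get_obs(); print(o["tool_pos"],o["force"],o["grip_width"],o["grasp_force"],knob(.94,.09))
p=o["tool_pos"]; T=R.from_euler("xyz",o["tool_rot"],degrees=True)
for a in .94+np.arange(1,21)*.1:
    print(np.round(T.inv().apply(knob(a,0)-knob(.94,0))/.2,3)[:2].tolist(),end=" ")
E
```

```text
[0.530922   0.16882107 0.08978188] [ 0.04899522  1.7965456  -0.01393139] 0.021268852470331605 19.998852303251624 [0.53152524 0.16696245 0.09      ]
[0.025, -0.016] [0.052, -0.03] [0.08, -0.041] [0.108, -0.05] [0.138, -0.055] [0.168, -0.058] [0.198, -0.057] [0.227, -0.053] [0.257, -0.047] [0.285, -0.037] [0.313, -0.025] [0.339, -0.01] [0.363, 0.007] [0.386, 0.027] [0.406, 0.049] [0.424, 0.073] [0.44, 0.098] [0.453, 0.125] [0.463, 0.153] [0.471, 0.182]
```

{"method": "apply_moves", "body": {
  "moves": [
    [0.025, -0.016, 0, 0, 0, 0, 0.1],
    [0.052, -0.03, 0, 0, 0, 0, 0.1],
    [0.08, -0.041, 0, 0, 0, 0, 0.1],
    [0.108, -0.05, 0, 0, 0, 0, 0.1],
    [0.138, -0.055, 0, 0, 0, 0, 0.1],
    [0.168, -0.058, 0, 0, 0, 0, 0.1],
    [0.198, -0.057, 0, 0, 0, 0, 0.1],
    [0.227, -0.053, 0, 0, 0, 0, 0.1],
    [0.257, -0.047, 0, 0, 0, 0, 0.1],
    [0.285, -0.037, 0, 0, 0, 0, 0.1],
    [0.285, -0.037, 0, 0, 0, 0, 0.1]
  ]
}}

```text
time_s: 13.55
tool_pos: [0.5886, 0.1669, 0.0899]
tool_rot: [-179.8, 0.0, -11.3]
force: [0.4, 5.0, -0.1]
grip_width: 0.0213
grasp_force: 20.0
```

```bash
cat >> h.py <<'E'
def plan(a0,a1,da=.12,**k):
    o=env.get_obs(); T=R.from_euler("xyz",o["tool_rot"],degrees=True); p=o["tool_pos"]
    print(p,o["force"].round(1),"force vise",R.from_euler("z",-Q[2]).apply(o["force"]).round(1),o["grip_width"],o["grasp_force"])
    c=W(.001,.149,0); v=R.from_euler("z",-Q[2]).apply(p-c); print("ang",np.arctan2(v[1],-v[0]),"r",np.hypot(v[0],v[1]))
    for a in np.linspace(a0,a1,int(round((a1-a0)/da))+1)[1:]:
        print(np.round(T.inv().apply(knob(a,p[2],**k)-p)/.2,3)[:2].tolist(),end=" ")
E
python3 - <<'E'
from h import *
plan(1.94,4.2)
E
```

```text
[0.58856984 0.16686502 0.08987151] [ 0.4  5.  -0.1] force vise [-0.6  5.  -0.1] 0.021349611911546707 20.00005217269063
ang 1.9033452864386549 r 0.06300288441592133
[0.038, 0.033] [0.068, 0.051] [0.096, 0.074] [0.121, 0.099] [0.143, 0.127] [0.162, 0.157] [0.177, 0.19] [0.188, 0.224] [0.194, 0.259] [0.197, 0.294] [0.195, 0.33] [0.189, 0.365] [0.179, 0.399] [0.165, 0.432] [0.147, 0.463] [0.126, 0.492] [0.101, 0.517] [0.074, 0.54] [0.044, 0.559]
```

```bash
sed -i 's/c=W(.001,.149,0)/c=W(.001,.1515,0)/; s/dy=-.001,r/dy=.0015,r/' h.py; python3 - <<'E'
from h import *
plan(1.93,4.21)
E
```

```text
[0.58856984 0.16686502 0.08987151] [ 0.4  5.  -0.1] force vise [-0.6  5.  -0.1] 0.021349611911546707 20.00005217269063
ang 1.9168031727055266 r 0.06064534296838825
[0.035, 0.019] [0.066, 0.038] [0.095, 0.06] [0.12, 0.085] [0.143, 0.113] [0.161, 0.144] [0.176, 0.177] [0.187, 0.211] [0.194, 0.246] [0.197, 0.282] [0.195, 0.318] [0.189, 0.353] [0.179, 0.388] [0.164, 0.421] [0.146, 0.452] [0.124, 0.481] [0.099, 0.506] [0.071, 0.529] [0.041, 0.548]
```

{"method": "apply_moves", "body": {
  "moves": [
    [0.035, 0.019, 0, 0, 0, 0, 0.1],
    [0.066, 0.038, 0, 0, 0, 0, 0.1],
    [0.095, 0.06, 0, 0, 0, 0, 0.1],
    [0.12, 0.085, 0, 0, 0, 0, 0.1],
    [0.143, 0.113, 0, 0, 0, 0, 0.1],
    [0.161, 0.144, 0, 0, 0, 0, 0.1],
    [0.176, 0.177, 0, 0, 0, 0, 0.1],
    [0.187, 0.211, 0, 0, 0, 0, 0.1],
    [0.194, 0.246, 0, 0, 0, 0, 0.1],
    [0.197, 0.282, 0, 0, 0, 0, 0.1],
    [0.195, 0.318, 0, 0, 0, 0, 0.1],
    [0.189, 0.353, 0, 0, 0, 0, 0.1],
    [0.179, 0.388, 0, 0, 0, 0, 0.1],
    [0.164, 0.421, 0, 0, 0, 0, 0.1],
    [0.146, 0.452, 0, 0, 0, 0, 0.1],
    [0.124, 0.481, 0, 0, 0, 0, 0.1],
    [0.099, 0.506, 0, 0, 0, 0, 0.1],
    [0.071, 0.529, 0, 0, 0, 0, 0.1],
    [0.041, 0.548, 0, 0, 0, 0, 0.1]
  ]
}}

```text
time_s: 15.45
tool_pos: [0.5741, 0.0572, 0.0898]
tool_rot: [-179.8, 0.0, -11.3]
force: [2.6, 9.4, -1.2]
grip_width: 0.0215
grasp_force: 20.0
```

```bash
python3 - <<'E'
from h import *
plan(4.21,6.13)
E
```

```text
[0.5740863  0.05724839 0.08977935] [ 2.6  9.4 -1.2] force vise [ 0.7  9.8 -1.2] 0.021496128415570432 19.998881150968373
ang -2.052832378452207 r 0.06012788550363273
[-0.027, 0.012] [-0.062, 0.023] [-0.097, 0.03] [-0.133, 0.033] [-0.169, 0.032] [-0.204, 0.026] [-0.239, 0.016] [-0.272, 0.002] [-0.303, -0.015] [-0.332, -0.037] [-0.358, -0.062] [-0.381, -0.089] [-0.401, -0.12] [-0.416, -0.152] [-0.428, -0.186] [-0.436, -0.221]
```

{"method": "apply_moves", "body": {
  "moves": [
    [-0.027, 0.008, 0, 0, 0, 0, 0.1],
    [-0.062, 0.018, 0, 0, 0, 0, 0.1],
    [-0.097, 0.025, 0, 0, 0, 0, 0.1],
    [-0.133, 0.028, 0, 0, 0, 0, 0.1],
    [-0.169, 0.027, 0, 0, 0, 0, 0.1],
    [-0.204, 0.021, 0, 0, 0, 0, 0.1],
    [-0.239, 0.011, 0, 0, 0, 0, 0.1],
    [-0.272, -0.003, 0, 0, 0, 0, 0.1],
    [-0.303, -0.02, 0, 0, 0, 0, 0.1],
    [-0.332, -0.042, 0, 0, 0, 0, 0.1],
    [-0.358, -0.067, 0, 0, 0, 0, 0.1],
    [-0.381, -0.094, 0, 0, 0, 0, 0.1],
    [-0.401, -0.125, 0, 0, 0, 0, 0.1],
    [-0.416, -0.157, 0, 0, 0, 0, 0.1],
    [-0.428, -0.191, 0, 0, 0, 0, 0.1],
    [-0.436, -0.226, 0, 0, 0, 0, 0.1],
    [-0.436, -0.226, 0, 0, 0, 0, 0.1]
  ]
}}

```text
time_s: 17.15
tool_pos: [0.498, 0.1152, 0.0897]
tool_rot: [179.9, -0.0, -11.3]
force: [0.5, -3.0, 1.6]
grip_width: 0.0213
grasp_force: 20.0
```

```bash
sed -i 's/c=W(.001,.1515,0)/c=W(.001,.152,0)/; s/dy=.0015,r/dy=.002,r/' h.py;python3 - <<'E'
from h import *
plan(6.13,7.45,.06)
E
```

```text
[0.49796045 0.11519101 0.08971916] [ 0.5 -3.   1.6] force vise [ 1.1 -2.9  1.6] 0.02130654053568005 19.998681333381683
ang -0.20184597800493723 r 0.05934589261093858
[-0.008, -0.032] [-0.009, -0.05] [-0.009, -0.068] [-0.008, -0.085] [-0.006, -0.103] [-0.003, -0.121] [0.001, -0.139] [0.007, -0.156] [0.013, -0.173] [0.02, -0.189] [0.028, -0.205] [0.038, -0.221] [0.048, -0.235] [0.059, -0.25] [0.07, -0.263] [0.083, -0.276] [0.096, -0.288] [0.11, -0.299] [0.125, -0.31] [0.14, -0.319] [0.156, -0.328] [0.173, -0.335]
```

{"method": "apply_moves", "body": {
  "moves": [
    [-0.008, -0.032, 0, 0, 0, 0, 0.1],
    [-0.009, -0.05, 0, 0, 0, 0, 0.1],
    [-0.009, -0.068, 0, 0, 0, 0, 0.1],
    [-0.008, -0.085, 0, 0, 0, 0, 0.1],
    [-0.006, -0.103, 0, 0, 0, 0, 0.1],
    [-0.003, -0.121, 0, 0, 0, 0, 0.1],
    [0.001, -0.139, 0, 0, 0, 0, 0.1],
    [0.007, -0.156, 0, 0, 0, 0, 0.1],
    [0.013, -0.173, 0, 0, 0, 0, 0.1],
    [0.02, -0.189, 0, 0, 0, 0, 0.1],
    [0.028, -0.205, 0, 0, 0, 0, 0.1],
    [0.038, -0.221, 0, 0, 0, 0, 0.1],
    [0.048, -0.235, 0, 0, 0, 0, 0.1],
    [0.059, -0.25, 0, 0, 0, 0, 0.1],
    [0.07, -0.263, 0, 0, 0, 0, 0.1],
    [0.07, -0.263, 0, 0, 0, 0, 0.1]
  ]
}}

```text
time_s: 18.75
tool_pos: [0.5217, 0.1632, 0.0897]
tool_rot: [179.8, 0.1, -11.4]
force: [0.3, -5.2, 3.7]
grip_width: 0.0214
grasp_force: 20.0
```

```bash
python3 - <<'E'
from h import *
plan(7.03,7.45,.06)
E
```

```text
[0.5217429  0.1632439  0.08967023] [ 0.3 -5.2  3.7] force vise [ 1.3 -5.   3.7] 0.021397446363957764 19.998465701937675
ang 0.7336002603040199 r 0.059574133215798825
[0.014, -0.017] [0.027, -0.029] [0.041, -0.041] [0.056, -0.051] [0.071, -0.06] [0.087, -0.069] [0.103, -0.077]
```

{"method": "apply_moves", "body": {
  "moves": [
    [0.014, -0.017, 0, 0, 0, 0, 0.1],
    [0.027, -0.029, 0, 0, 0, 0, 0.1],
    [0.041, -0.041, 0, 0, 0, 0, 0.1],
    [0.056, -0.051, 0, 0, 0, 0, 0.1],
    [0.071, -0.06, 0, 0, 0, 0, 0.1],
    [0.087, -0.069, 0, 0, 0, 0, 0.1],
    [0.103, -0.077, 0, 0, 0, 0, 0.1],
    [0.103, -0.077, 0, 0, 0, 0, 0.1],
    [0.103, -0.077, 0, 0, 0, 0, 0.1],
    [0.103, -0.077, 0, 0, 0, 0, 0.1]
  ]
}}

```text
time_s: 19.75
tool_pos: [0.544, 0.1738, 0.0896]
tool_rot: [179.7, 0.2, -11.4]
force: [-2.9, -6.2, 6.3]
grip_width: 0.0215
grasp_force: 20.0
```

```bash
python3 - <<'E'
from h import *
plan(7.42,7.48,.06)
E
```

```text
[0.54399402 0.173783   0.08959249] [-2.9 -6.2  6.3] force vise [-1.6 -6.7  6.3] 0.021485013714107493 19.998433347791433
ang 1.1489394723555164 r 0.05983365897267867
[0.013, -0.006]
```

Releasing the knob and backing off to check.

{"method": "apply_moves", "body": {
  "moves": [
    [0, 0, 0, 0, 0, 0, 0.7],
    [0, 0, 0, 0, 0, 0, 0.7],
    [0, 0, 0, 0, 0, 0, 0.7],
    [0, 0, 0, 0, 0, 0, 0.7],
    [0, 0, -0.1, 0, 0, 0, 0.7],
    [0, 0, -0.25, 0, 0, 0, 0.7],
    [0, 0, -0.45, 0, 0, 0, 0.7],
    [0, 0, -0.65, 0, 0, 0, 0.7],
    [-0.2, 0.2, -0.75, 0, 0, 0, 0.7],
    [-0.4, 0.4, -0.85, 0, 0, 0, 0.7],
    [-0.5, 0.5, -0.85, 0, 0, 0, 0.7],
    [-0.5, 0.5, -0.85, 0, 0, 0, 0.7],
    [-0.5, 0.5, -0.85, 0, 0, 0, 0.7],
    [-0.5, 0.5, -0.85, 0, 0, 0, 0.7]
  ]
}}

```text
time_s: 21.15
tool_pos: [0.4281, 0.0988, 0.2596]
tool_rot: [-180.0, 0.0, -11.3]
force: [-0.1, -0.9, 0.7]
grip_width: 0.0611
grasp_force: 0.0
```

```bash
python3 - <<'E'
from h import *
c=viewer.get_calibration("wrist"); im=viewer.read_camera("wrist"); b=np.ascontiguousarray(im[:,:,::-1]); np.save("c4.npy",c,allow_pickle=True)
for a,col in((7.17,(255,0,0)),(7.43,(255,0,255)),(7.87,(0,255,255))):
  u=proj("wrist",knob(a,.124),c)[0]; print(a,u*10/7)
for d in masks_of("wrist","knob_mid")[:1]: print(d["location"],d["conf"],ray("wrist",d["location"],.115,c))
cv2.imwrite("pics/w4.png",cv2.resize(b[0:240,60:460],(800,480),interpolation=cv2.INTER_CUBIC))
E
```

```text
7.17 [247.97085342 141.74660517]
7.43 [232.02644927 118.15005279]
7.87 [218.22561896  70.48287222]
[200.1, 76.4] 0.96 [[0.54344006 0.14326825 0.115     ]]
```

View pics/w4.png

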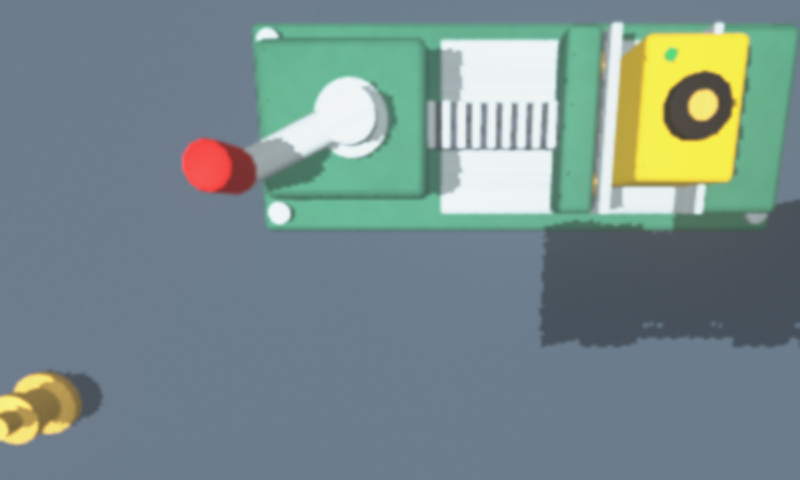

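The knob top is at (208,165) in the crop, which is the projected spot for 7.43 rad. The housing is clamped between the plate and the fixed jaw, and a small spring gap still shows. Handing in.

```bash
python3 -c "
from cell import env
print(env.sign_off())"
```

```text
the job is handed in; nothing more can be done
None
```

I stood the yellow housing on the vise bed and clamped it against the fixed jaw with the crank at about 7.43 rad (roughly 16 N by the given spring rate). The knob is released, the arm is clear of everything, and the job is handed in; sign-off gave no verdict.

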